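# Set out a microscope lesson place

### The arm

A 6-joint arm with a two-finger parallel gripper is mounted at the origin on the work surface. World frame = base frame: x ahead of the robot, y to its left, z up, the work surface at z = 0. Lengths are in m, angles in rad, forces in N, time in s.
With the tool pointing down it reaches from about 0.425 to 0.95 m from the base axis. Payload 3.5 kg.
Tool frame: the origin (TCP) lies at the centre of the arm's flange, where the gripper is bolted on; the fingertips stand 173 mm ahead of it and the grasp point (between the pads) lies 155 mm ahead of it; y points along the fingers, x is the direction in which the jaws open and shut, and the axes are right-handed (so a half turn about y gives the same grasp; the last joint's range is limited). The gripper opens to 85 mm and grips with 20 to 120 N. Pads are 22 mm wide; open, the fingers measure 114 mm over their backs; the gripper's body (76 mm by 85 mm) begins 54 mm behind the grasp point. The pads swing forward as they close: fully open they stand 13 mm farther back than shut.
Start: joints at [-1.38, 0.286, 1.577, -0, 1.279, -0.15], TCP at [0.226, -0.636, 0.405] pointing down, gripper open.
Joint ranges: [-2.77, 2.77], [-0.9, 2.22], [0.21, 2.48], [-1.53, 4.67], [0.24, 2.81], [-2.84, 2.84]. Speed limits (rad/s): [2.79, 2.79, 3.14, 3.14, 3.14, 3.14].

### API

Orientations are given as a rotation vector (axis times angle).
In Python, from cell import telemetry, snapshot, workorder gives the robot as it stands.
- The arm moves only by the tool drive_tool, never from a script. Its argument "rows" is a list of rows, each a list of 7 numbers: the turn, a rotation vector about the tool's x, y, z in units of pi rad (1.0 is pi rad), then the shift along the tool's x, y, z in units of 25 cm (1.0 is 25 cm), then the closure, from -1 (fully open) to 1 (shut). A call has exactly 5 rows; each row is the pose to reach, as a shift and turn from the pose commanded when the call began, along the tool's axes at that moment, turning the shorter way round; what a row does not reach only later rows make up. A row lasts 1/12 s, in which the tool goes at most 41.7 mm and 7.16 degrees, less where a joint would pass 70% of its speed; a pose out of reach is approached as far as the arm can. A call with a number of a shift or a turn outside -1 to 1 is refused whole. A call with a gripper value outside its range is refused whole. The fingers move at their own pace and stop on an object; "newtons" is the grip in N (left out, the last holds). Time passes only in rows, so rows that repeat a pose let the fingers close, or fill a call up. It gives the time, the measured TCP pose, the force and the opening at its end, in the units of the state.
- telemetry.observe(): the state, without advancing time (a new reading comes with each control period).
- snapshot(name): name is "side" or "top" or "wrist"; returns a dict with "color" (480x640x3 uint8, red, green, blue), "camera_matrix" (3x3 intrinsics, pixels), "k1" (the pictures are not rectified: a ray, as slopes to the right and down, at radius r is drawn at 1 + k1 r^2 times it, then the intrinsics apply), "T" (4x4, takes a point from camera to world coordinates). Camera axes: x right, y up, looking along -z (the intrinsics and any distortion apply to the point x, -y, -z); pixel columns grow to the right and rows downward; lengths in m; the calibration is good to about 2 mm. A picture is of the moment at which its call begins. There is no depth.
- workorder.job_done(): hands the job in, once; it reports no verdict.
The state is a dict: "clock": time; "joints": joint angles; "joint_vel": joint speeds; "effort": joint torques, N m; "tool_pos": TCP position; "ee_rot": TCP orientation; "contact_force": force on the tool from outside, world axes, zero at the start; "moment": the same for the moment, N m; "grip_width": finger opening in m.
Only numpy, scipy, OpenCV 4.12 (cv2) and the standard library are available. Lean on these libraries where they do the work, as an engineer would, in place of code of your own. Each camera call takes 0.05 s, during which the arm holds its last target. There are 200 camera calls.

### The job

Set out the green mat for the microscope lesson: centre the blue slide box on the white rectangle and square with it, the white red-capped specimen jar on the centre of the yellow disc, the petri dish midway between those two places, the amber dropper bottle straight behind the dish (on the side away from the robot, square to the row) with 8 cm between their centres, and the black loupe upright on the middle of the slide box's lid. Keep everything upright, let go of it all and leave the seedling pot where it is.

Things in the scene. Friction and masses are not known exactly. Their poses are not given: they have to be found in the camera images.
- slide_box: Blue closed microscope-slide box, 90 (x) x 50 (y) x 32 (z) mm, flat lid, about 0.14 kg, loose; any yaw at the start. Origin: centre of its underside; x along its long side, z up.
- loupe: Black stand loupe, an upright cylinder 40 mm in diameter and 36 mm high with a steel band and a blue lens on top, about 0.06 kg, loose. Origin: centre of its underside; z up.
- jar: White specimen jar with a red screw cap, upright: body 48 mm in diameter up to 44 mm, cap 50 mm in diameter from 44 to 60 mm high, about 0.13 kg, loose. Origin: centre of its underside; z up.
- petri: Closed petri dish, a flat white disc with an orange middle, 15 mm high; 53 mm in diameter below, its lid 55 mm in diameter from 7 mm up, about 0.04 kg, loose. Origin: centre of its underside; z up.
- bottle: Amber dropper bottle, upright: body 32 mm in diameter up to 52 mm, black collar 20 mm in diameter to 64 mm, rubber bulb 12 mm wide to 80 mm, about 0.07 kg, loose. Origin: centre of its underside; z up.
- mat: Green layout mat fixed to the table, 180 (x) x 330 (y) x 2 (z) mm, with a thin white line near each short end. Origin: on its underside, at the point midway between the white rectangle and the yellow disc; the mat reaches 60 mm from there towards the robot and 120 mm away from it. y runs along the row of the two places, x points away from the robot (to within 0.35 rad of world x): 'behind' means towards +x.
- white_place: White rectangle fixed on the mat, 106 (x, the mat's x direction) x 66 (y) x 2 (z) mm. Origin: centre of its underside, 2 mm above the table; its top is 4 mm above the table. It lies 110 mm from the mat's origin, at either end of the row.
- yellow_place: Yellow disc fixed on the mat, 70 mm in diameter, 2 mm thick. Origin: centre of its underside, 2 mm above the table; its top is 4 mm above the table. It lies 110 mm from the mat's origin, at the other end of the row.
- seedling: Terracotta pot with a green seedling, 58 mm in diameter at the rim, pot 52 mm and leaves about 85 mm high, loose, among the things at the start; not to be moved. Origin: centre of its underside. (Not listed: a fixed microscope, 380 mm high, stands on the robot's left, at least 0.15 m from the centre of every listed thing.)
Not all that is in view belongs to the job. There is more than one size of the petri; the one meant has the size given above.

How it is judged:
At the end, for the whole second after the job is handed in: Box on white, jar on yellow: centres within 12 mm, box square within 0.2 rad; dish within 15 mm of the midpoint; bottle on the mat 65 to 95 mm behind it, at most 25 mm off the mat's x axis; loupe on the box lid within 10 mm; all upright within 0.1 rad, released, at rest (horizontal distance between slide_box and white_place below 0.012 m and angle between the x axis of slide_box and the x axis of white_place, either way round below 0.2 rad and height (world z) of each of slide_box, jar below 0.008 m and horizontal distance between jar and yellow_place below 0.012 m and horizontal distance between petri and mat below 0.015 m and height (world z) of each of petri, bottle below 0.006 m and horizontal distance between bottle and petri between 0.065 and 0.095 m and y of bottle in the frame of mat between -0.025 and 0.025 m and x of bottle in the frame of mat above 0.04 m and horizontal distance between loupe and slide_box below 0.01 m and z of loupe in the frame of slide_box between 0.028 and 0.036 m and angle between each of slide_box, loupe, jar, petri, bottle's own z axis and vertical below 0.1 rad and linear speed of each of slide_box, loupe, jar, petri, bottle below 0.02 m/s); the robot touches nothing.
It fails at once if the seedling pot is moved by more than 20 mm or tipped (distance of seedling from where it was at the start of the episode above 0.02 m or angle between seedling's own z axis and vertical above 0.4 rad).
It fails at once if a loose thing is tipped over (more than 0.8 rad) (angle between any of slide_box, loupe, jar, petri, bottle's own z axis and vertical above 0.8 rad).
It also fails if it takes over 131 s, if anything falls off the work surface, if the arm or the gripper's body presses on something with over 40 N, if the wrist force passes 120 N, or if a joint passes its speed limit or range.

## Working session

There is one attempt and no reset: what is moved stays moved. The work goes in short steps, Python scripts to look and compute and a tool call to move; the robot and the scene stay as the last step left them, time stands still between calls to the robot, and variables do not carry over. Pictures are saved under pics/ and viewed, about 12 in all and at most 16, crops included, and the job is handed in when it is done.

Besides the shell and the picture viewer there is one more tool, called after "Request:" as name(argument=value, ...) on one line, values as JSON. drive_tool: Moves the arm, as the interface text tells. Its arguments: {"type":"object","properties":{"rows":{"type":"array","items":{"type":"array","items":{"type":"number","minimum":-1,"maximum":1}}},"newtons":{"type":"number"}},"required":["rows"]}

```bash
mkdir -p pics; ls
cat > h.py <<'E'
import numpy as np, cv2
from cell import telemetry, snapshot, workorder
def shot(n,f=None):
    s=snapshot(n)
    if f: cv2.imwrite('pics/'+f,s['color'][:,:,::-1])
    return s
def ray(s,uv):
    K=s['camera_matrix'];p=np.array([[uv]],float)
    n=cv2.undistortPoints(p,K,np.array([s['k1'],0,0,0.]))[0,0]
    T=s['T'];return T[:3,3],T[:3,:3]@np.array([n[0],-n[1],-1])
def onz(s,uv,z):
    o,d=ray(s,uv);return (o+d*(z-o[2])/d[2])[:2]
def proj(s,P):
    T=s['T'];c=T[:3,:3].T@(np.array(P,float)-T[:3,3]);a=np.array([c[0],-c[1]])/-c[2]
    a=a*(1+s['k1']*(a@a));K=s['camera_matrix'];return np.array([K[0,0]*a[0]+K[0,2],K[1,1]*a[1]+K[1,2]])
E
python3 - <<'E'
from h import *
for n in('top','side'):
    s=shot(n,n+'0.png');print(n,s['camera_matrix'].tolist(),s['k1'],s['T'].round(3).tolist())
print(telemetry.observe())
E
```

```text
pics
top [[618.6435730418295, 0.0, 314.4231140383075], [0.0, 618.6435730418295, 239.55854364379266], [0.0, 0.0, 1.0]] -0.062193455251056524 [[0.021, 0.997, -0.08, 0.462], [-1.0, 0.02, -0.007, -0.011], [-0.006, 0.08, 0.997, 1.347], [0.0, 0.0, 0.0, 1.0]]
side [[545.9907020657295, 0.0, 323.0928442374474], [0.0, 545.9907020657295, 245.87043571366817], [0.0, 0.0, 1.0]] -0.02165729799571649 [[0.997, 0.048, -0.062, 0.494], [-0.078, 0.555, -0.828, -0.986], [-0.005, 0.83, 0.557, 0.696], [0.0, 0.0, 0.0, 1.0]]
{'clock': 0.1, 'joints': array([-1.38005084e+00,  2.87085769e-01,  1.57804654e+00,  2.60982808e-05,
        1.27860845e+00, -1.50000011e-01]), 'joint_vel': array([-0.00099748, -0.00249971, -0.00241509, -0.00162619, -0.00065626,
        0.00098904]), 'effort': array([ 6.45162945e-04, -4.07295942e+01, -2.93699777e+01, -1.23421628e-04,
        3.44019172e-03,  1.16293040e-05]), 'tool_pos': array([ 0.22556305, -0.63594904,  0.40347068]), 'ee_rot': array([-1.34980352,  0.9556904 , -0.95315578]), 'contact_force': array([-0.43872495, -0.57630889, -0.49627603]), 'moment': array([ 0.00836672, -0.01381622, -0.01928695]), 'grip_width': 0.0856581669734145}
```

View pics/top0.png

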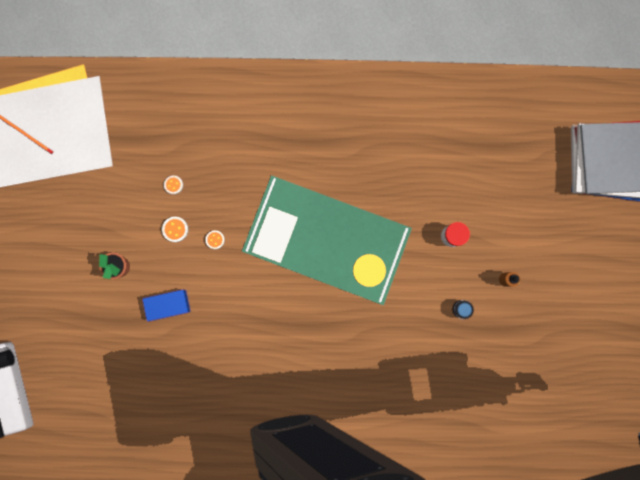

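View pics/side0.png

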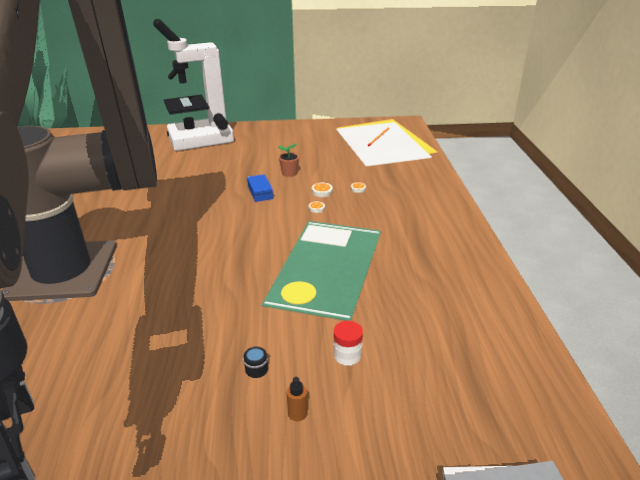

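Top view: mat in the middle, with the white rectangle at (275,235) and the yellow disc at (369,270). Jar (456,234), bottle (509,279), loupe (463,310), box (165,305) and seedling (115,266). There are three dishes, at (175,229), (173,184) and (215,240). I'll measure their sizes and enlarge them.

```bash
cat > m.py <<'E'
from h import *
def blobs(s,lo,hi,amin=40):
    h=cv2.cvtColor(s['color'],cv2.COLOR_RGB2HSV);m=cv2.inRange(h,np.array(lo),np.array(hi))
    m=cv2.morphologyEx(m,cv2.MORPH_CLOSE,np.ones((3,3)))
    return [c for c in cv2.findContours(m,cv2.RETR_EXTERNAL,cv2.CHAIN_APPROX_NONE)[0] if cv2.contourArea(c)>amin]
def world(s,c,z): return np.array([onz(s,p,z) for p in c[:,0,:]],np.float32)
E
python3 - <<'E'
from m import *
s=shot('top')
C=dict(blue=((105,150,60),(130,255,255),.032),yellow=((22,150,120),(35,255,255),.004),orange=((8,150,190),(20,255,255),.015),red=((0,190,120),(4,255,255),.06),green=((65,80,40),(90,255,140),.002),white=((0,0,170),(179,50,255),.01),loupe=((98,60,60),(112,200,200),.036),dark=((0,0,0),(179,255,45),.06))
for n,(lo,hi,z) in C.items():
    for c in blobs(s,lo,hi):
        w=world(s,c,z); r=cv2.minAreaRect(w*1000);m=cv2.moments(c);u=(m['m10']/m['m00'],m['m01']/m['m00'])
        if u[1]<400 and 120<u[0]<560 or n=='blue':print(n,np.round(u,1),onz(s,u,z).round(4),'rect',np.round(r[0],1),np.round(r[1],1),round(r[2],1))
im=cv2.resize(s['color'][165:335,90:250,::-1],None,fx=3.5,fy=3.5,interpolation=cv2.INTER_CUBIC);cv2.imwrite('pics/crop.png',im)
E
```

```text
blue [165.6 304.8] [0.4218 0.3123] rect [421.8 312.3] [47.5 91.9] 13.8
yellow [368.8 270. ] [ 0.5058 -0.1204] rect [ 505.8 -120.8] [65.1 65.2] 1.2
orange [214.4 239.3] [0.5649 0.2154] rect [564.4 215.3] [27.9 27.5] 46.5
orange [174.4 228.9] [0.5858 0.3037] rect [585.5 304.4] [39.3 39.5] 1.2
orange [172.7 184.2] [0.6837 0.3112] rect [684.2 311.8] [26.9 26.2] 46.6
red [456.9 233.6] [ 0.5837 -0.2992] rect [ 584.  -298.5] [44.2 45. ] 45.7
white [393.2 264.3] [ 0.519  -0.1725] rect [ 518.2 -172.3] [  7.5 170.9] 70.4
white [174.5 228.9] [0.5861 0.3046] rect [586.  304.6] [52.6 55.2] 1.2
white [271.6 231.5] [0.5848 0.0923] rect [609.4  82.5] [ 83.  171.6] 70.4
white [283.2  30.5] [1.0387 0.0789] rect [1047.    61.8] [146.1 933.7] 0.0
loupe [464.1 309.2] [ 0.4259 -0.3206] rect [ 426.3 -320.4] [29.6 29.8] 0.3
loupe [158.1 308.7] [0.4133 0.3271] rect [422.1 311.1] [46.2 91.2] 13.8
```

View pics/crop.png

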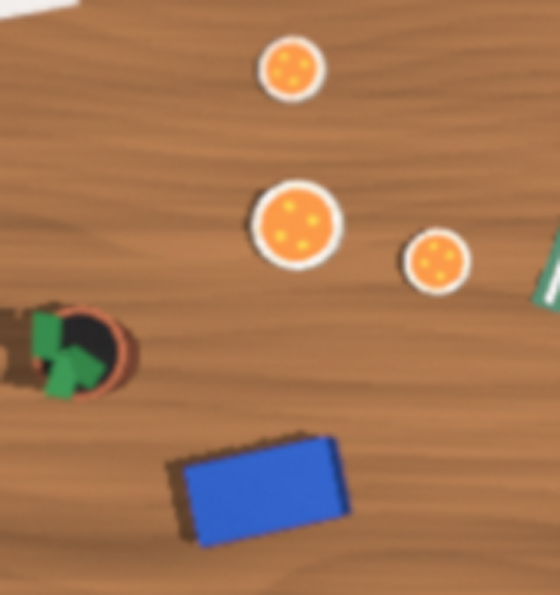

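Dish (175,229) has a 55 mm rim, as listed. The dishes at (173,184) and (215,240) are about 40 mm, so they are decoys, and the crop confirms this. Next I need the exact mat frame, the bottle position and the tool axes.

Run:
```python
from m import *
from scipy.spatial.transform import Rotation as R
s=shot('top')
h=cv2.cvtColor(s['color'],cv2.COLOR_RGB2HSV);m=cv2.inRange(h,np.array((0,0,170)),np.array((179,60,255)))
m=cv2.morphologyEx(m,cv2.MORPH_OPEN,np.ones((9,9)));
for c in cv2.findContours(m,0,1)[0]:
    w=world(s,c,.004);r=cv2.minAreaRect(w*1000)
    if 1000<cv2.contourArea(c)<3000: print('white',np.round(r[0],1),np.round(r[1],1),r[2])
t=shot('side')
# bottle: bulb dark in side, amber body; rays from both
for n,q,b in(('top',s,(480,260,530,300)),('side',t,(270,365,325,430))):
    x0,y0,x1,y1=b;hh=cv2.cvtColor(q['color'],cv2.COLOR_RGB2HSV)[y0:y1,x0:x1]
    for nm,mk in(('dark',hh[...,2]<50),('amber',(hh[...,1]>215)&(hh[...,2]>=50))):
        ys,xs=np.nonzero(mk);
        if len(xs): print(n,nm,len(xs),xs.mean()+x0,ys.mean()+y0,(xs.min()+x0,xs.max()+x0,ys.min()+y0,ys.max()+y0))
cv2.imwrite('pics/b.png',np.hstack([cv2.resize(q['color'][y0:y1,x0:x1,::-1],(350,350*(y1-y0)//(x1-x0)*0+350)) for q,(x0,y0,x1,y1) in((s,(480,255,530,305)),(t,(265,365,330,430)))]))
o=telemetry.observe();print(R.from_rotvec(o['ee_rot']).as_matrix().round(3))
```

```text
white [204.9 659.9] [141.2  54.8] 16.132898330688477
white [579.6  86.3] [ 69.9 109.7] 70.3782730102539
top dark 44 513.5 278.5 (np.int64(510), np.int64(517), np.int64(276), np.int64(281))
side dark 138 295.9855072463768 387.9492753623188 (np.int64(291), np.int64(301), np.int64(381), np.int64(395))
[[ 0.334 -0.     0.942]
 [-0.942  0.001  0.334]
 [-0.001 -1.     0.   ]]
```

View pics/b.png

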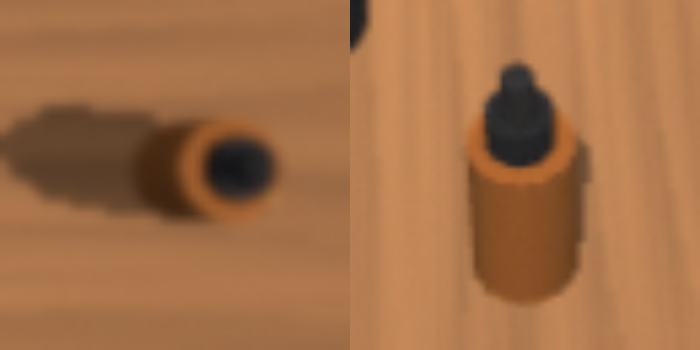

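```bash
cat > plan.py <<'E'
# plan([(x,y,z,psi_deg),...]): one line per drive call: [0,turn,0,sx,sy,sz] from the previous pose (tool down, tool x at psi)
from h import *
def ax(p): a=np.radians(p);return np.array([[np.cos(a),np.sin(a),0],[0,0,-1],[-np.sin(a),np.cos(a),0]])
def now():
    from scipy.spatial.transform import Rotation as R
    o=telemetry.observe();m=R.from_rotvec(o['ee_rot']).as_matrix();return np.r_[o['tool_pos'],np.degrees(np.arctan2(m[1,0],m[0,0]))],o
def plan(wps,p=None):
    p,o=(now() if p is None else (np.array(p,float),None))
    if o: print('now',p.round(4),'t',round(o['clock'],2),'q',o['joints'].round(2),'w',round(o['grip_width'],4),'F',o['contact_force'].round(1))
    for w in wps:
        w=np.array(w,float);d=w-p;n=int(max(np.ceil(np.linalg.norm(d[:3])/.2),np.ceil(abs(d[3])/35),1))
        for k in range(n):
            q=p+d/n; s=ax(p[3])@(q[:3]-p[:3])/.25; print([0,round(-(q[3]-p[3])/180,3),0]+s.round(3).tolist(),'->',q.round(3));p=q
E
python3 - <<'E'
from plan import *
s=shot('top')
for uv,z in(((513.8,278.8),.068),((512.6,279.3),.052)):print('bottle',onz(s,uv,z))
plan([(.584,-.299,.30,-70.5),(.584,-.299,.18,-70.5),(.584,-.299,.30,-70.5),(.5058,-.1206,.3,-70.5),(.5058,-.1206,.185,-70.5)])
E
```

```text
bottle [ 0.49134692 -0.41659674]
bottle [ 0.49061399 -0.41912357]
now [  0.2256  -0.6361   0.4042 -70.4746] t 0.3 q [-1.38  0.29  1.58  0.    1.28 -0.15] w 0.0854 F [ 0.5  0.1 -0.4]
[0, np.float64(0.0), 0, -0.264, 0.139, 0.601] -> [  0.345  -0.524   0.369 -70.483]
[0, np.float64(0.0), 0, -0.264, 0.139, 0.601] -> [  0.465  -0.411   0.335 -70.492]
[0, np.float64(0.0), 0, -0.264, 0.139, 0.6] -> [  0.584  -0.299   0.3   -70.5  ]
[0, np.float64(0.0), 0, -0.0, 0.48, 0.0] -> [  0.584  -0.299   0.18  -70.5  ]
[0, np.float64(-0.0), 0, 0.0, -0.48, 0.0] -> [  0.584  -0.299   0.3   -70.5  ]
[0, np.float64(-0.0), 0, -0.777, 0.0, -0.057] -> [  0.506  -0.121   0.3   -70.5  ]
[0, np.float64(-0.0), 0, 0.0, 0.46, -0.0] -> [  0.506  -0.121   0.185 -70.5  ]
```

Request:
drive_tool(rows=[[0,0,0,-0.264,0.139,0.6,-1],[0,0,0,-0.264,0.139,0.6,-1],[0,0,0,-0.264,0.139,0.6,-1],[0,0,0,-0.264,0.139,0.6,-1],[0,0,0,-0.264,0.139,0.6,-1]])

```text
clock: 0.72
tool_pos: [0.3488, -0.519, 0.3675]
ee_rot: [-1.348, 0.952, -0.947]
contact_force: [0.1, 0.0, -0.0]
grip_width: 0.0853
```

Request:
drive_tool(rows=[[0,0,0,-0.264,0.139,0.6,-1],[0,0,0,-0.264,0.139,0.6,-1],[0,0,0,-0.264,0.139,0.6,-1],[0,0,0,-0.264,0.139,0.6,-1],[0,0,0,-0.264,0.139,0.6,-1]])

```text
clock: 1.13
tool_pos: [0.4675, -0.4068, 0.3331]
ee_rot: [-1.35, 0.952, -0.947]
contact_force: [-0.8, -0.3, -0.6]
grip_width: 0.085
```

Request:
drive_tool(rows=[[0,0,0,-0.264,0.139,0.6,-1],[0,0,0,-0.264,0.139,0.6,-1],[0,0,0,-0.264,0.139,0.6,-1],[0,0,0,-0.264,0.139,0.6,-1],[0,0,0,-0.264,0.139,0.6,-1]])

```text
clock: 1.55
tool_pos: [0.5865, -0.2947, 0.2985]
ee_rot: [-1.351, 0.952, -0.948]
contact_force: [-0.8, -1.0, -0.2]
grip_width: 0.0855
```

Run:
```python
from plan import *
s=shot('wrist','w1.png');print(proj(s,(.584,-.299,.06)),s['T'][:3,3])
plan([(.584,-.299,.18,-70.5)])
```

```text
[321.22402014 265.26585831] [ 0.65212769 -0.27057441  0.26762965]
now [  0.5853  -0.2966   0.2991 -70.1857] t 1.6 q [-0.62  0.35  1.7   0.    1.09  0.6 ] w 0.0853 F [-0.6 -0.2 -0.1]
[0, np.float64(0.002), 0, 0.007, 0.477, -0.008] -> [  0.584  -0.299   0.18  -70.5  ]
```

View pics/w1.png

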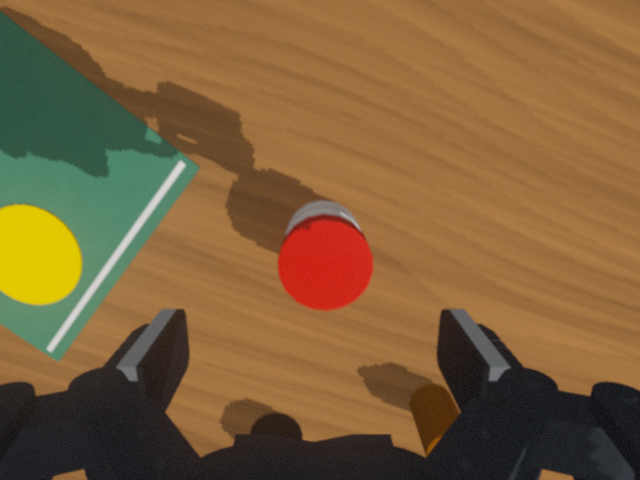

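The wrist view shows the cap at (325,263), against a predicted (321,265), so the jar position is good. Grasping it now.

Request:
drive_tool(rows=[[0,0,0,0.002,0.13,0,-1],[0,0,0,0.002,0.26,0,-1],[0,0,0,0.002,0.38,0,-1],[0,0,0,0.002,0.48,0,-1],[0,0,0,0.002,0.48,0,-1]])

```text
clock: 2.02
tool_pos: [0.5806, -0.2995, 0.1742]
ee_rot: [-1.351, 0.965, -0.946]
contact_force: [-0.6, 1.3, -2.2]
grip_width: 0.085
```

Request:
drive_tool(rows=[[0,0,0,0,0,0,1],[0,0,0,0,0,0,1],[0,0,0,0,0,0,1],[0,0,0,0,0,0,1],[0,0,0,0,0,0,1]], newtons=40)

```text
clock: 2.43
tool_pos: [0.5847, -0.3007, 0.1838]
ee_rot: [-1.352, 0.95, -0.959]
contact_force: [-1.5, -2.5, 5.7]
grip_width: 0.0491
```

Request:
drive_tool(rows=[[0,0,0,0,0,0,1],[0,0,0,0,0,0,1],[0,0,0,0,0,0,1],[0,0,0,0,0,0,1],[0,0,0,0,0,0,1]])

```text
clock: 2.85
tool_pos: [0.5847, -0.3007, 0.1838]
ee_rot: [-1.352, 0.95, -0.959]
contact_force: [-0.8, -1.6, 7.0]
grip_width: 0.0489
```

Run:
```python
from plan import *
p,_=now()
plan([(p[0],p[1],.28,p[3]),(.5058,-.1206,.28,p[3]),(.5058,-.1206,.187,p[3])])
```

```text
now [  0.5847  -0.3007   0.1838 -70.4673] t 2.85 q [-0.63  0.5   1.74 -0.    0.9   0.6 ] w 0.0489 F [-0.8 -1.6  7. ]
[0, np.float64(-0.0), 0, 0.0, -0.385, 0.0] -> [  0.585  -0.301   0.28  -70.467]
[0, np.float64(-0.0), 0, -0.784, 0.0, -0.057] -> [  0.506  -0.121   0.28  -70.467]
[0, np.float64(-0.0), 0, 0.0, 0.372, -0.0] -> [  0.506  -0.121   0.187 -70.467]
```

Request:
drive_tool(rows=[[0,0,0,0,-0.08,0,1],[0,0,0,0,-0.18,0,1],[0,0,0,0,-0.3,0,1],[0,0,0,0,-0.4,0,1],[0,0,0,0,-0.4,0,1]])

```text
clock: 3.27
tool_pos: [0.5854, -0.3005, 0.288]
ee_rot: [-1.351, 0.944, -0.965]
contact_force: [1.1, -0.4, -0.1]
grip_width: 0.0484
```

Request:
drive_tool(rows=[[0,0,0,-0.16,0,-0.01,1],[0,0,0,-0.32,0,-0.03,1],[0,0,0,-0.48,0,-0.04,1],[0,0,0,-0.64,0,-0.05,1],[0,0,0,-0.78,0,-0.057,1]])

```text
clock: 3.68
tool_pos: [0.5033, -0.1184, 0.2791]
ee_rot: [-1.351, 0.957, -0.953]
contact_force: [0.7, -0.0, -0.9]
grip_width: 0.0489
```

Request:
drive_tool(rows=[[0,0,0,0,0,0,1],[0,0,0,0,0.1,0,1],[0,0,0,0,0.2,0,1],[0,0,0,0,0.27,0,1],[0,0,0,0,0.3,0,1]])

```text
clock: 4.1
tool_pos: [0.5037, -0.1199, 0.2021]
ee_rot: [-1.353, 0.959, -0.95]
contact_force: [0.0, 0.1, -1.6]
grip_width: 0.0489
```

Run:
```python
from plan import *
p,_=now()
plan([(.5058,-.1206,.189,p[3])])
```

```text
now [  0.5037  -0.1199   0.2021 -70.4593] t 4.1 q [-0.43  0.21  2.08 -0.    0.85  0.8 ] w 0.0489 F [ 0.   0.1 -1.6]
[0, np.float64(-0.0), 0, 0.005, 0.052, 0.007] -> [  0.506  -0.121   0.189 -70.459]
```

Request:
drive_tool(rows=[[0,0,0,0.005,0.03,0.007,1],[0,0,0,0.005,0.06,0.007,1],[0,0,0,0.005,0.06,0.007,1],[0,0,0,0.005,0.06,0.007,1],[0,0,0,0.005,0.06,0.007,-1]])

```text
clock: 4.52
tool_pos: [0.5078, -0.1215, 0.1915]
ee_rot: [-1.351, 0.953, -0.956]
contact_force: [0.1, 0.2, 0.2]
grip_width: 0.0593
```

Request:
drive_tool(rows=[[0,0,0,0,0,0,-1],[0,0,0,0,0,0,-1],[0,0,0,0,0,0,-1],[0,0,0,0,0,0,-1],[0,0,0,0,0,0,-1]])

```text
clock: 4.93
tool_pos: [0.5073, -0.1212, 0.1908]
ee_rot: [-1.351, 0.954, -0.955]
contact_force: [-0.7, 0.4, -0.0]
grip_width: 0.0855
```

Request:
drive_tool(rows=[[0,0,0,0,-0.1,0,-1],[0,0,0,0,-0.2,0,-1],[0,0,0,0,-0.36,0,-1],[0,0,0,0,-0.44,0,-1],[0,0,0,0,-0.44,0,-1]])

```text
clock: 5.35
tool_pos: [0.509, -0.1219, 0.3067]
ee_rot: [-1.349, 0.945, -0.964]
contact_force: [0.4, -0.5, 0.2]
grip_width: 0.0853
```

Run:
```python
from plan import *
s=shot('wrist','w2.png')
plan([(.491,-.418,.30,-70.5),(.491,-.418,.193,-70.5)])
```

```text
now [  0.5081  -0.1216   0.3038 -70.4696] t 5.4 q [-0.43  0.06  2.03  0.    1.04  0.8 ] w 0.0856 F [-1.   0.3 -0.1]
[0, np.float64(0.0), 0, 0.547, 0.008, -0.231] -> [  0.5    -0.27    0.302 -70.485]
[0, np.float64(0.0), 0, 0.547, 0.008, -0.23] -> [  0.491  -0.418   0.3   -70.5  ]
[0, np.float64(-0.0), 0, 0.0, 0.428, 0.0] -> [  0.491  -0.418   0.193 -70.5  ]
```

View pics/w2.png

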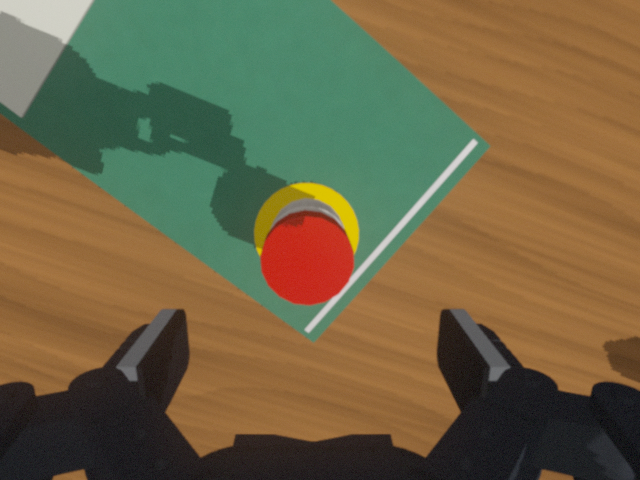

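The jar stands on the yellow disc, cap at (307,258), and looks centred. Bottle next.

Request:
drive_tool(rows=[[0,0,0,0.547,0.008,-0.231,-1],[0,0,0,0.547,0.008,-0.231,-1],[0,0,0,0.547,0.008,-0.231,-1],[0,0,0,0.547,0.008,-0.231,-1],[0,0,0,0.547,0.008,-0.231,-1]])

```text
clock: 5.82
tool_pos: [0.4975, -0.2733, 0.2967]
ee_rot: [-1.351, 0.959, -0.957]
contact_force: [0.5, 0.4, -0.2]
grip_width: 0.0854
```

Request:
drive_tool(rows=[[0,0,0,0.547,0.008,-0.231,-1],[0,0,0,0.547,0.008,-0.231,-1],[0,0,0,0.547,0.008,-0.231,-1],[0,0,0,0.547,0.008,-0.231,-1],[0,0,0,0.547,0.008,-0.231,-1]])

```text
clock: 6.23
tool_pos: [0.4887, -0.4211, 0.2946]
ee_rot: [-1.351, 0.959, -0.957]
contact_force: [-0.7, 0.4, 0.7]
grip_width: 0.0854
```

Run:
```python
from plan import *
s=shot('wrist','w3.png');print(proj(s,(.491,-.418,.078)),proj(s,(.491,-.418,.052)))
plan([(.491,-.418,.193,-70.5)])
```

```text
[309.28057592 265.91930654] [309.69901518 249.11597774]
now [  0.489   -0.4189   0.2943 -70.6403] t 6.28 q [-0.87  0.33  1.74  0.    1.08  0.37] w 0.0856 F [-0.4  0.5  0.8]
[0, np.float64(-0.001), 0, -0.001, 0.405, 0.009] -> [  0.491  -0.418   0.193 -70.5  ]
```

View pics/w3.png

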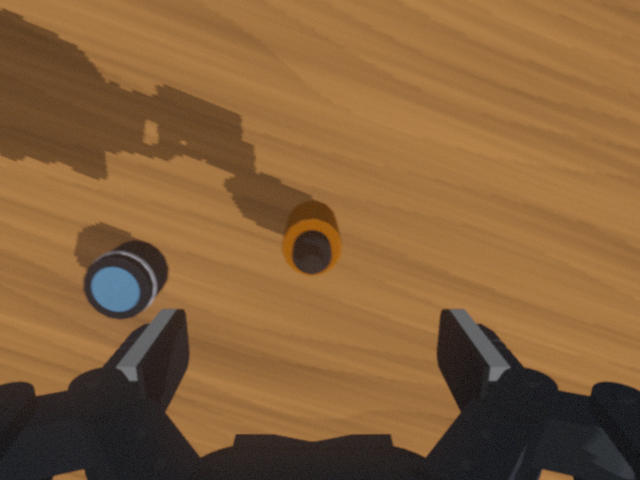

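Bottle bulb at (312,255), ring at (311,246), so it lies about 2–3 mm further along tool z. Correcting as I descend.

Request:
drive_tool(rows=[[0,0,0,0,0.08,0.018,-1],[0,0,0,0,0.2,0.018,-1],[0,0,0,0,0.32,0.018,-1],[0,0,0,0,0.41,0.018,-1],[0,0,0,0,0.41,0.018,-1]])

```text
clock: 6.7
tool_pos: [0.4922, -0.4117, 0.1864]
ee_rot: [-1.348, 0.965, -0.941]
contact_force: [-0.9, 0.4, -1.7]
grip_width: 0.0856
```

Request:
drive_tool(rows=[[0,0,0,0,0,0,1],[0,0,0,0,0,0,1],[0,0,0,0,0,0,1],[0,0,0,0,0,0,1],[0,0,0,0,0,0,1]], newtons=30)

```text
clock: 7.12
tool_pos: [0.4946, -0.4165, 0.1963]
ee_rot: [-1.352, 0.952, -0.958]
contact_force: [-0.1, 0.5, 2.0]
grip_width: 0.0311
```

Request:
drive_tool(rows=[[0,0,0,0,0,0,1],[0,0,0,0,0,0,1],[0,0,0,0,0,0,1],[0,0,0,0,0,0,1],[0,0,0,0,0,0,1]])

```text
clock: 7.53
tool_pos: [0.4947, -0.4167, 0.1963]
ee_rot: [-1.352, 0.952, -0.957]
contact_force: [0.1, 0.9, 6.5]
grip_width: 0.0311
```

Run:
```python
from plan import *
p,_=now()
plan([(p[0],p[1],.29,p[3]),(.618,-.0435,.29,p[3])])
```

```text
now [  0.4947  -0.4167   0.1963 -70.4855] t 7.53 q [-0.86  0.46  1.76  0.    0.91  0.37] w 0.0311 F [0.1 0.9 6.5]
[0, np.float64(-0.0), 0, 0.0, -0.375, 0.0] -> [  0.495  -0.417   0.29  -70.485]
[0, np.float64(-0.0), 0, -0.621, 0.0, 0.482] -> [  0.556  -0.23    0.29  -70.485]
[0, np.float64(-0.0), 0, -0.621, 0.0, 0.482] -> [ 6.1800e-01 -4.3000e-02  2.9000e-01 -7.0485e+01]
```

Request:
drive_tool(rows=[[0,0,0,0,-0.08,0,1],[0,0,0,0,-0.2,0,1],[0,0,0,0,-0.32,0,1],[0,0,0,0,-0.4,0,1],[0,0,0,0,-0.4,0,1]])

```text
clock: 7.95
tool_pos: [0.4951, -0.4173, 0.3003]
ee_rot: [-1.354, 0.946, -0.964]
contact_force: [0.5, -0.1, -0.4]
grip_width: 0.031
```

Request:
drive_tool(rows=[[0,0,0,-0.124,0,0.096,1],[0,0,0,-0.248,0,0.193,1],[0,0,0,-0.373,0,0.289,1],[0,0,0,-0.497,0,0.386,1],[0,0,0,-0.621,0,0.482,1]])

```text
clock: 8.37
tool_pos: [0.5553, -0.2276, 0.2923]
ee_rot: [-1.351, 0.957, -0.953]
contact_force: [0.7, -0.6, -0.5]
grip_width: 0.0312
```

Request:
drive_tool(rows=[[0,0,0,-0.124,0,0.096,1],[0,0,0,-0.248,0,0.193,1],[0,0,0,-0.373,0,0.289,1],[0,0,0,-0.497,0,0.386,1],[0,0,0,-0.621,0,0.482,1]])

```text
clock: 8.78
tool_pos: [0.6171, -0.0409, 0.2924]
ee_rot: [-1.352, 0.957, -0.953]
contact_force: [0.5, -0.8, -0.1]
grip_width: 0.0312
```

Request:
drive_tool(rows=[[0,0,0,0,0,0,1],[0,0,0,0,0.08,0,1],[0,0,0,0,0.16,0,1],[0,0,0,0,0.24,0,1],[0,0,0,0,0.3,0,1]])

```text
clock: 9.2
tool_pos: [0.6161, -0.0428, 0.2157]
ee_rot: [-1.353, 0.958, -0.952]
contact_force: [-0.3, 0.1, -0.3]
grip_width: 0.0312
```

Run:
```python
from plan import *
p,_=now()
plan([(.618,-.0435,.200,p[3])])
```

```text
now [ 6.16100e-01 -4.28000e-02  2.15700e-01 -7.04623e+01] t 9.2 q [-0.23  0.38  1.84 -0.    0.93  1.  ] w 0.0312 F [-0.3  0.1 -0.3]
[0, np.float64(-0.0), 0, 0.005, 0.063, 0.006] -> [ 6.1800e-01 -4.4000e-02  2.0000e-01 -7.0462e+01]
```

Request:
drive_tool(rows=[[0,0,0,0.005,0.03,0.004,1],[0,0,0,0.005,0.055,0.004,1],[0,0,0,0.005,0.072,0.004,1],[0,0,0,0.005,0.072,0.004,1],[0,0,0,0.005,0.072,0.004,1]])

```text
clock: 9.62
tool_pos: [0.619, -0.0439, 0.2015]
ee_rot: [-1.351, 0.954, -0.955]
contact_force: [1.0, -0.4, -0.4]
grip_width: 0.0314
```

Request:
drive_tool(rows=[[0,0,0,0,0,0,-1],[0,0,0,0,0,0,-1],[0,0,0,0,0,0,-1],[0,0,0,0,0,0,-1],[0,0,0,0,0,0,-1]])

```text
clock: 10.03
tool_pos: [0.6189, -0.0437, 0.2014]
ee_rot: [-1.351, 0.954, -0.955]
contact_force: [0.7, -0.4, 0.2]
grip_width: 0.0851
```

Request:
drive_tool(rows=[[0,0,0,0,-0.1,0,-1],[0,0,0,0,-0.2,0,-1],[0,0,0,0,-0.36,0,-1],[0,0,0,0,-0.44,0,-1],[0,0,0,0,-0.44,0,-1]])

```text
clock: 10.45
tool_pos: [0.6206, -0.044, 0.3182]
ee_rot: [-1.347, 0.944, -0.963]
contact_force: [1.0, 0.1, 0.4]
grip_width: 0.0854
```

Run:
```python
from plan import *
plan([(.4218,.3123,.3,13.8)])
```

```text
now [ 6.20600e-01 -4.40000e-02  3.18200e-01 -7.04623e+01] t 10.45 q [-0.23  0.25  1.78  0.    1.09  1.  ] w 0.0854 F [1.  0.1 0.4]
[0, np.float64(-0.156), 0, -0.536, 0.024, -0.091] -> [  0.554   0.075   0.312 -42.375]
[0, np.float64(-0.156), 0, -0.516, 0.024, 0.172] -> [  0.488   0.194   0.306 -14.287]
[0, np.float64(-0.156), 0, -0.374, 0.024, 0.395] -> [ 0.422  0.312  0.3   13.8  ]
```

Request:
drive_tool(rows=[[0,-0.156,0,-0.536,0.02,-0.091,-1],[0,-0.156,0,-0.536,0.02,-0.091,-1],[0,-0.156,0,-0.536,0.02,-0.091,-1],[0,-0.156,0,-0.536,0.02,-0.091,-1],[0,-0.156,0,-0.536,0.02,-0.091,-1]])

```text
clock: 10.87
tool_pos: [0.5504, 0.0776, 0.3046]
ee_rot: [-1.494, 0.576, -0.571]
contact_force: [-0.5, -0.2, -0.4]
grip_width: 0.0854
```

Request:
drive_tool(rows=[[0,-0.156,0,-0.516,0.02,0.172,-1],[0,-0.156,0,-0.516,0.02,0.172,-1],[0,-0.156,0,-0.516,0.02,0.172,-1],[0,-0.156,0,-0.516,0.02,0.172,-1],[0,-0.156,0,-0.516,0.02,0.172,-1]])

```text
clock: 11.28
tool_pos: [0.4851, 0.1952, 0.3003]
ee_rot: [-1.562, 0.195, -0.193]
contact_force: [0.5, -0.2, 0.2]
grip_width: 0.0854
```

Request:
drive_tool(rows=[[0,-0.156,0,-0.374,0.02,0.395,-1],[0,-0.156,0,-0.374,0.02,0.395,-1],[0,-0.156,0,-0.374,0.02,0.395,-1],[0,-0.156,0,-0.374,0.02,0.395,-1],[0,-0.156,0,-0.374,0.02,0.395,-1]])

```text
clock: 11.7
tool_pos: [0.4199, 0.3136, 0.2957]
ee_rot: [-1.563, -0.189, 0.189]
contact_force: [-0.2, 0.1, 0.1]
grip_width: 0.0857
```

Run:
```python
from m import *
from plan import *
s=shot('wrist','w4.png')
h=cv2.cvtColor(s['color'],cv2.COLOR_RGB2HSV);m=cv2.inRange(h,np.array((105,150,150)),np.array((130,255,255)))
for c in cv2.findContours(m,0,1)[0]:
    if cv2.contourArea(c)>2000:r=cv2.minAreaRect(world(s,c,.032)*1000);print(r)
plan([(.4218,.3123,.176,13.8)])
```

```text
((420.7647399902344, 314.851806640625), (48.46802520751953, 86.72049713134766), 13.71784782409668)
now [ 0.4206  0.3125  0.2958 13.5341] t 11.75 q [ 0.45  0.07  2.03 -0.    1.03  0.21] w 0.0858 F [ 0.5 -0.6 -0.3]
[0, np.float64(-0.001), 0, 0.004, 0.479, -0.002] -> [ 0.422  0.312  0.176 13.8  ]
```

View pics/w4.png

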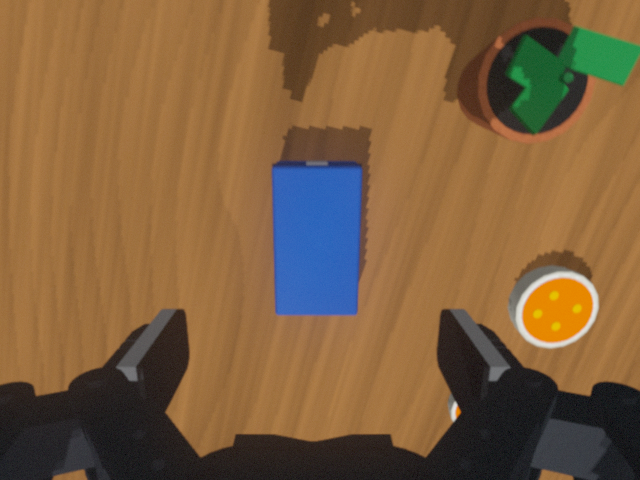

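Box centred, edges at columns 275–360, long axis aligned with the jaws. The seedling at (540,85) is well clear.

Request:
drive_tool(rows=[[0,0,0,0.003,0.1,0.004,-1],[0,0,0,0.003,0.22,0.004,-1],[0,0,0,0.003,0.36,0.004,-1],[0,0,0,0.003,0.47,0.004,-1],[0,0,0,0.003,0.47,0.004,-1]])

```text
clock: 12.17
tool_pos: [0.4195, 0.3105, 0.1726]
ee_rot: [-1.567, -0.174, 0.191]
contact_force: [-0.5, 0.6, -0.3]
grip_width: 0.0854
```

Request:
drive_tool(rows=[[0,0,0,0,0,0,1],[0,0,0,0,0,0,1],[0,0,0,0,0,0,1],[0,0,0,0,0,0,1],[0,0,0,0,0,0,1]], newtons=45)

```text
clock: 12.58
tool_pos: [0.422, 0.3141, 0.1812]
ee_rot: [-1.561, -0.192, 0.184]
contact_force: [0.7, -2.2, 5.0]
grip_width: 0.049
```

Request:
drive_tool(rows=[[0,0,0,0,0,0,1],[0,0,0,0,0,0,1],[0,0,0,0,0,0,1],[0,0,0,0,0,0,1],[0,0,0,0,0,0,1]])

```text
clock: 13.0
tool_pos: [0.4221, 0.3142, 0.1812]
ee_rot: [-1.562, -0.193, 0.184]
contact_force: [0.8, -1.9, 6.5]
grip_width: 0.0495
```

Run:
```python
from plan import *
p,_=now()
plan([(p[0],p[1],.275,p[3]),(.5796,.0865,.275,70.4)])
```

```text
now [ 0.4221  0.3142  0.1812 13.7628] t 13.0 q [ 0.45  0.27  2.07 -0.    0.8   0.21] w 0.0495 F [ 0.8 -1.9  6.5]
[0, np.float64(-0.0), 0, 0.0, -0.375, 0.0] -> [ 0.422  0.314  0.275 13.763]
[0, np.float64(-0.157), 0, 0.198, 0.0, -0.517] -> [ 0.501  0.2    0.275 42.081]
[0, np.float64(-0.157), 0, -0.071, 0.0, -0.549] -> [ 0.58   0.086  0.275 70.4  ]
```

Request:
drive_tool(rows=[[0,0,0,0,-0.08,0,1],[0,0,0,0,-0.2,0,1],[0,0,0,0,-0.32,0,1],[0,0,0,0,-0.4,0,1],[0,0,0,0,-0.4,0,1]])

```text
clock: 13.42
tool_pos: [0.4219, 0.3146, 0.2843]
ee_rot: [-1.559, -0.197, 0.181]
contact_force: [0.6, 1.9, -0.6]
grip_width: 0.0492
```

Request:
drive_tool(rows=[[0,-0.031,0,0.04,0,-0.103,1],[0,-0.063,0,0.079,0,-0.207,1],[0,-0.094,0,0.119,0,-0.31,1],[0,-0.126,0,0.158,0,-0.414,1],[0,-0.157,0,0.198,0,-0.517,1]])

```text
clock: 13.83
tool_pos: [0.4992, 0.1988, 0.2772]
ee_rot: [-1.492, -0.576, 0.579]
contact_force: [-0.4, -0.3, -1.8]
grip_width: 0.0493
```

Request:
drive_tool(rows=[[0,-0.031,0,-0.014,0,-0.11,1],[0,-0.063,0,-0.028,0,-0.22,1],[0,-0.094,0,-0.043,0,-0.329,1],[0,-0.126,0,-0.057,0,-0.439,1],[0,-0.157,0,-0.071,0,-0.549,1]])

```text
clock: 14.25
tool_pos: [0.578, 0.085, 0.277]
ee_rot: [-1.349, -0.954, 0.957]
contact_force: [0.5, -0.4, -0.9]
grip_width: 0.049
```

Request:
drive_tool(rows=[[0,0,0,0,0,0,1],[0,0,0,0,0.08,0,1],[0,0,0,0,0.16,0,1],[0,0,0,0,0.24,0,1],[0,0,0,0,0.28,0,1]])

```text
clock: 14.67
tool_pos: [0.5761, 0.0864, 0.2047]
ee_rot: [-1.349, -0.947, 0.955]
contact_force: [-0.3, 1.1, -0.7]
grip_width: 0.0489
```

Run:
```python
from plan import *
plan([(.5796,.0865,.186,70.4)])
```

```text
now [ 0.5761  0.0864  0.2047 70.2352] t 14.67 q [-0.03  0.33  1.92  0.    0.89 -1.25] w 0.0489 F [-0.3  1.1 -0.7]
[0, np.float64(-0.001), 0, 0.005, 0.075, -0.013] -> [ 0.58   0.086  0.186 70.4  ]
```

Request:
drive_tool(rows=[[0,0,0,0.002,0.03,-0.01,1],[0,0,0,0.002,0.06,-0.01,1],[0,0,0,0.002,0.085,-0.01,1],[0,0,0,0.002,0.085,-0.01,1],[0,0,0,0.002,0.085,-0.01,1]])

```text
clock: 15.08
tool_pos: [0.5807, 0.0858, 0.1875]
ee_rot: [-1.353, -0.952, 0.952]
contact_force: [-1.5, 0.6, -0.1]
grip_width: 0.0493
```

Request:
drive_tool(rows=[[0,0,0,0,0,0,-1],[0,0,0,0,0,0,-1],[0,0,0,0,0,0,-1],[0,0,0,0,0,0,-1],[0,0,0,0,0,0,-1]])

```text
clock: 15.5
tool_pos: [0.5807, 0.0857, 0.1877]
ee_rot: [-1.353, -0.953, 0.952]
contact_force: [-1.0, -0.3, -0.1]
grip_width: 0.0853
```

Request:
drive_tool(rows=[[0,0,0,0,-0.1,0,-1],[0,0,0,0,-0.2,0,-1],[0,0,0,0,-0.36,0,-1],[0,0,0,0,-0.48,0,-1],[0,0,0,0,-0.48,0,-1]])

```text
clock: 15.92
tool_pos: [0.5829, 0.0858, 0.3158]
ee_rot: [-1.361, -0.963, 0.944]
contact_force: [1.0, -0.3, 1.2]
grip_width: 0.0856
```

Run:
```python
from m import *
from plan import *
s=shot('wrist','w5.png')
h=cv2.cvtColor(s['color'],cv2.COLOR_RGB2HSV);m=cv2.inRange(h,np.array((105,150,150)),np.array((130,255,255)))
for c in cv2.findContours(m,0,1)[0]:
    if cv2.contourArea(c)>2000:r=cv2.minAreaRect(world(s,c,.036)*1000);print(r)
plan([(.586,.304,.3,30.)])
```

```text
((578.6422729492188, 86.28962707519531), (47.81733322143555, 87.64105224609375), 70.19366455078125)
now [ 0.582   0.0857  0.3125 70.29  ] t 15.97 q [-0.03  0.19  1.87  0.    1.07 -1.25] w 0.0856 F [ 0.7  0.1 -0.1]
[0, np.float64(0.112), 0, 0.414, 0.025, 0.14] -> [ 0.584  0.195  0.306 50.145]
[0, np.float64(0.112), 0, 0.34, 0.025, 0.274] -> [ 0.586  0.304  0.3   30.   ]
```

View pics/w5.png

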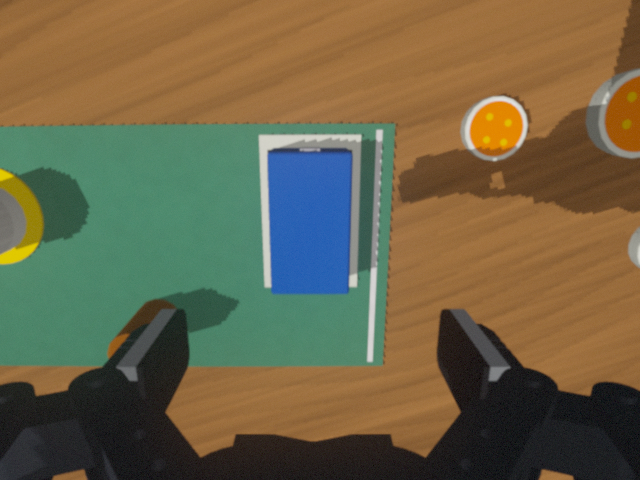

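Box sits on the white rectangle: measured (0.5786, 0.0863) and 70.2°, target (0.5796, 0.0863) and 70.4°. Now the large dish.

Request:
drive_tool(rows=[[0,0.112,0,0.414,0.02,0.14,-1],[0,0.112,0,0.414,0.02,0.14,-1],[0,0.112,0,0.414,0.02,0.14,-1],[0,0.112,0,0.414,0.02,0.14,-1],[0,0.112,0,0.414,0.02,0.14,-1]])

```text
clock: 16.38
tool_pos: [0.5817, 0.1964, 0.3003]
ee_rot: [-1.459, -0.683, 0.688]
contact_force: [0.3, 0.1, 0.8]
grip_width: 0.0855
```

Request:
drive_tool(rows=[[0,0.112,0,0.34,0.03,0.274,-1],[0,0.112,0,0.34,0.03,0.274,-1],[0,0.112,0,0.34,0.03,0.274,-1],[0,0.112,0,0.34,0.03,0.274,-1],[0,0.112,0,0.34,0.03,0.274,-1]])

```text
clock: 16.8
tool_pos: [0.5842, 0.3043, 0.2933]
ee_rot: [-1.532, -0.411, 0.414]
contact_force: [-0.3, -0.4, -0.5]
grip_width: 0.0854
```

Run:
```python
from m import *
from plan import *
s=shot('wrist','w6.png')
h=cv2.cvtColor(s['color'],cv2.COLOR_RGB2HSV);m=cv2.inRange(h,np.array((8,200,190)),np.array((20,255,255)))
for c in cv2.findContours(cv2.morphologyEx(m,cv2.MORPH_CLOSE,np.ones((9,9))),0,1)[0]:
    if cv2.contourArea(c)>400:print(cv2.minEnclosingCircle(c),cv2.minEnclosingCircle(world(s,c,.015)*1000))
plan([(.586,.304,.172,30)])
```

```text
((223.0, 334.0), 24.3516902923584) ((564.6222534179688, 218.3507537841797), 15.799612998962402)
((454.4159240722656, 301.2920227050781), 25.34867286682129) ((681.795654296875, 312.8689880371094), 15.931801795959473)
((316.6666564941406, 240.0), 37.0061149597168) ((585.5955810546875, 303.7742919921875), 22.556804656982422)
now [ 0.5844  0.3033  0.2936 30.0598] t 16.85 q [ 0.32  0.36  1.7  -0.    1.09 -0.2 ] w 0.0856 F [-0.5  0.1  0.3]
[0, np.float64(0.0), 0, 0.007, 0.486, -0.001] -> [ 0.586  0.304  0.172 30.   ]
```

The wrist view puts the dish at (0.5856, 0.3038), which agrees with the top view. Descending.

Request:
drive_tool(rows=[[0,0,0,0.006,0.1,0,-1],[0,0,0,0.006,0.22,0,-1],[0,0,0,0.006,0.36,0,-1],[0,0,0,0.006,0.48,0,-1],[0,0,0,0.006,0.49,0,-1]])

```text
clock: 17.27
tool_pos: [0.5831, 0.3015, 0.1649]
ee_rot: [-1.533, -0.398, 0.42]
contact_force: [-1.1, -0.8, -1.3]
grip_width: 0.0855
```

Request:
drive_tool(rows=[[0,0,0,0,0,0,-0.2],[0,0,0,0,0,0,0],[0,0,0,0,0,0,1],[0,0,0,0,0,0,1],[0,0,0,0,0,0,1]], newtons=30)

```text
clock: 17.68
tool_pos: [0.5871, 0.305, 0.1755]
ee_rot: [-1.532, -0.415, 0.406]
contact_force: [1.0, -1.5, 4.9]
grip_width: 0.0532
```

Request:
drive_tool(rows=[[0,0,0,0,0,0,1],[0,0,0,0,0,0,1],[0,0,0,0,0,0,1],[0,0,0,0,0,0,1],[0,0,0,0,0,0,1]])

```text
clock: 18.1
tool_pos: [0.5872, 0.3051, 0.1754]
ee_rot: [-1.532, -0.414, 0.406]
contact_force: [-0.9, -2.4, 6.5]
grip_width: 0.0533
```

Run:
```python
from plan import *
p,_=now()
plan([(p[0],p[1],.275,p[3]),(.5427,-.0168,.275,30)])
```

```text
now [ 0.5872  0.3051  0.1754 29.9896] t 18.1 q [ 0.33  0.52  1.73 -0.    0.89 -0.2 ] w 0.0533 F [-0.9 -2.4  6.5]
[0, np.float64(-0.0), 0, 0.0, -0.398, 0.0] -> [ 0.587  0.305  0.275 29.99 ]
[0, np.float64(-0.0), 0, -0.399, 0.0, -0.513] -> [ 0.565  0.144  0.275 29.995]
[0, np.float64(-0.0), 0, -0.399, 0.0, -0.513] -> [ 5.43e-01 -1.70e-02  2.75e-01  3.00e+01]
```

Request:
drive_tool(rows=[[0,0,0,0,-0.08,0,1],[0,0,0,0,-0.2,0,1],[0,0,0,0,-0.32,0,1],[0,0,0,0,-0.4,0,1],[0,0,0,0,-0.4,0,1]])

```text
clock: 18.52
tool_pos: [0.5873, 0.3057, 0.2792]
ee_rot: [-1.531, -0.419, 0.401]
contact_force: [0.4, 0.6, 0.9]
grip_width: 0.0535
```

Request:
drive_tool(rows=[[0,0,0,-0.08,0,-0.103,1],[0,0,0,-0.16,0,-0.205,1],[0,0,0,-0.239,0,-0.308,1],[0,0,0,-0.319,0,-0.41,1],[0,0,0,-0.399,0,-0.513,1]])

```text
clock: 18.93
tool_pos: [0.5624, 0.1428, 0.2712]
ee_rot: [-1.531, -0.409, 0.412]
contact_force: [-0.0, -0.8, -0.3]
grip_width: 0.0537
```

Request:
drive_tool(rows=[[0,0,0,-0.08,0,-0.103,1],[0,0,0,-0.16,0,-0.205,1],[0,0,0,-0.239,0,-0.308,1],[0,0,0,-0.319,0,-0.41,1],[0,0,0,-0.399,0,-0.513,1]])

```text
clock: 19.35
tool_pos: [0.5401, -0.0182, 0.2714]
ee_rot: [-1.531, -0.409, 0.411]
contact_force: [0.0, -0.1, -1.0]
grip_width: 0.0534
```

Run:
```python
from plan import *
s=shot('wrist','w7.png')
plan([(.5427,-.0168,.178,30)])
```

```text
now [ 5.40000e-01 -2.24000e-02  2.71400e-01  2.98334e+01] t 19.4 q [-0.23  0.14  2.01 -0.    0.99 -0.75] w 0.0533 F [ 1.3 -2.9  0.3]
[0, np.float64(-0.001), 0, 0.021, 0.374, 0.014] -> [ 5.43e-01 -1.70e-02  1.78e-01  3.00e+01]
```

View pics/w7.png

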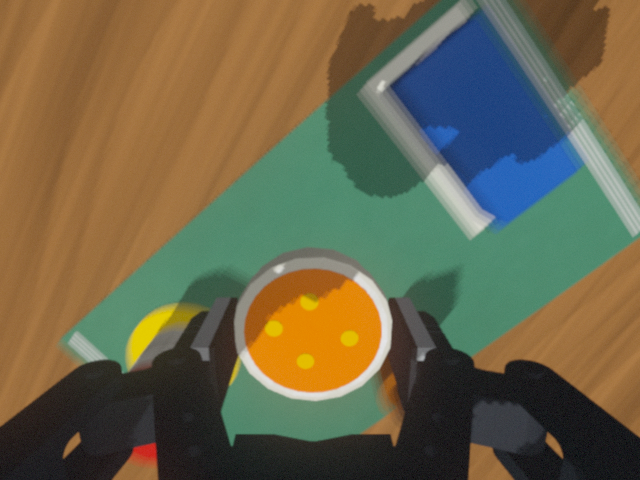

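The dish is held level between the pads at (315,330). Lowering.

Request:
drive_tool(rows=[[0,0,0,0,0,0,1],[0,0,0,0,0.1,0,1],[0,0,0,0,0.2,0,1],[0,0,0,0,0.28,0,1],[0,0,0,0,0.32,0,1]])

```text
clock: 19.82
tool_pos: [0.5396, -0.0157, 0.1889]
ee_rot: [-1.529, -0.407, 0.414]
contact_force: [-0.4, 0.8, -0.4]
grip_width: 0.0536
```

Run:
```python
from plan import *
plan([(.5427,-.0168,.178,30)])
```

```text
now [ 5.39600e-01 -1.57000e-02  1.88900e-01  3.00213e+01] t 19.82 q [-0.22  0.28  2.03  0.    0.84 -0.74] w 0.0536 F [-0.4  0.8 -0.4]
[0, np.float64(0.0), 0, 0.009, 0.044, -0.01] -> [ 5.43e-01 -1.70e-02  1.78e-01  3.00e+01]
```

Request:
drive_tool(rows=[[0,0,0,0.005,0.03,-0.005,1],[0,0,0,0.005,0.06,-0.005,1],[0,0,0,0.005,0.06,-0.005,1],[0,0,0,0.005,0.06,-0.005,1],[0,0,0,0.005,0.06,-0.005,1]])

```text
clock: 20.23
tool_pos: [0.5433, -0.0174, 0.178]
ee_rot: [-1.532, -0.411, 0.409]
contact_force: [-1.2, 0.5, -1.1]
grip_width: 0.0536
```

Request:
drive_tool(rows=[[0,0,0,0,0,0,-1],[0,0,0,0,0,0,-1],[0,0,0,0,0,0,-1],[0,0,0,0,0,0,-1],[0,0,0,0,0,0,-1]])

```text
clock: 20.65
tool_pos: [0.5428, -0.0175, 0.1774]
ee_rot: [-1.532, -0.41, 0.41]
contact_force: [0.4, -0.0, 1.0]
grip_width: 0.0852
```

Request:
drive_tool(rows=[[0,0,0,0,-0.1,0,-1],[0,0,0,0,-0.2,0,-1],[0,0,0,0,-0.36,0,-1],[0,0,0,0,-0.5,0,-1],[0,0,0,0,-0.5,0,-1]])

```text
clock: 21.07
tool_pos: [0.5453, -0.0179, 0.3108]
ee_rot: [-1.539, -0.421, 0.4]
contact_force: [0.8, 0.6, 0.9]
grip_width: 0.0851
```

Run:
```python
from plan import *
plan([(.426,-.3205,.3,30)])
```

```text
now [ 5.45300e-01 -1.79000e-02  3.10800e-01  2.99803e+01] t 21.07 q [-0.22  0.1   1.98  0.    1.05 -0.74] w 0.0851 F [0.8 0.6 0.9]
[0, np.float64(-0.0), 0, -0.509, 0.022, -0.405] -> [ 0.486 -0.169  0.305 29.99 ]
[0, np.float64(-0.0), 0, -0.509, 0.022, -0.405] -> [ 0.426 -0.32   0.3   30.   ]
```

Request:
drive_tool(rows=[[0,0,0,-0.505,0.01,-0.405,-1],[0,0,0,-0.505,0.01,-0.405,-1],[0,0,0,-0.505,0.01,-0.405,-1],[0,0,0,-0.505,0.01,-0.405,-1],[0,0,0,-0.505,0.01,-0.405,-1]])

```text
clock: 21.48
tool_pos: [0.4823, -0.1728, 0.2998]
ee_rot: [-1.535, -0.405, 0.406]
contact_force: [0.2, -0.1, -0.1]
grip_width: 0.0858
```

Request:
drive_tool(rows=[[0,0,0,-0.505,0.01,-0.405,-1],[0,0,0,-0.505,0.01,-0.405,-1],[0,0,0,-0.505,0.01,-0.405,-1],[0,0,0,-0.505,0.01,-0.405,-1],[0,0,0,-0.505,0.01,-0.405,-1]])

```text
clock: 21.9
tool_pos: [0.4235, -0.3237, 0.2977]
ee_rot: [-1.536, -0.406, 0.406]
contact_force: [-0.2, -0.3, 0.1]
grip_width: 0.0856
```

Run:
```python
from m import *
from plan import *
s=shot('wrist','w8.png')
for c in blobs(s,(98,60,60),(112,220,255),400): print(cv2.minEnclosingCircle(c),cv2.minEnclosingCircle(world(s,c,.036)*1000))
plan([(.426,-.3205,.178,30)])
```

```text
((320.6977844238281, 242.46292114257812), 25.54835319519043) ((425.79986572265625, -320.52301025390625), 14.655750274658203)
now [ 0.4242 -0.3215  0.2973 29.6833] t 21.95 q [-0.84  0.09  2.01  0.    1.04 -1.36] w 0.0853 F [ 0.4  0.7 -0.4]
[0, np.float64(-0.002), 0, 0.008, 0.477, -0.0] -> [ 0.426 -0.32   0.178 30.   ]
```

View pics/w8.png

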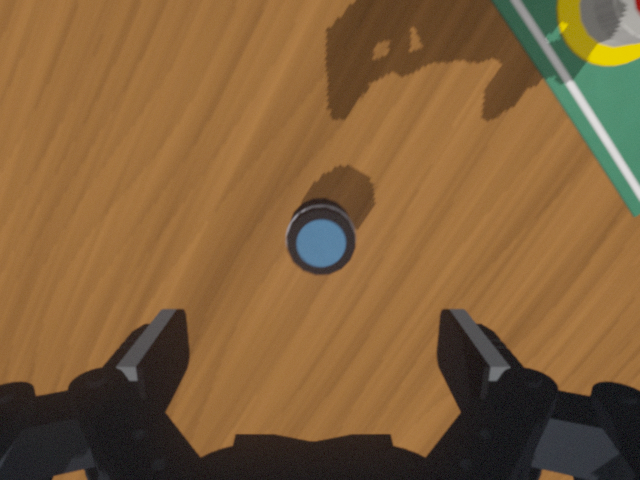

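Loupe lens at (321,242), i.e. (0.4258, -0.3205), matching. Grasping.

Request:
drive_tool(rows=[[0,0,0,0.005,0.1,0,-1],[0,0,0,0.005,0.22,0,-1],[0,0,0,0.005,0.36,0,-1],[0,0,0,0.005,0.47,0,-1],[0,0,0,0.005,0.47,0,-1]])

```text
clock: 22.37
tool_pos: [0.4245, -0.3146, 0.1735]
ee_rot: [-1.519, -0.406, 0.415]
contact_force: [-0.1, 0.9, -0.6]
grip_width: 0.0853
```

Request:
drive_tool(rows=[[0,0,0,0,0,0,-0.2],[0,0,0,0,0,0,0],[0,0,0,0,0,0,1],[0,0,0,0,0,0,1],[0,0,0,0,0,0,1]], newtons=30)

```text
clock: 22.78
tool_pos: [0.4272, -0.3192, 0.1823]
ee_rot: [-1.536, -0.412, 0.408]
contact_force: [1.0, 0.8, 5.8]
grip_width: 0.0389
```

Request:
drive_tool(rows=[[0,0,0,0,0,0,1],[0,0,0,0,0,0,1],[0,0,0,0,0,0,1],[0,0,0,0,0,0,1],[0,0,0,0,0,0,1]])

```text
clock: 23.2
tool_pos: [0.4272, -0.3192, 0.1823]
ee_rot: [-1.535, -0.412, 0.408]
contact_force: [-0.1, 1.4, 6.2]
grip_width: 0.0386
```

Run:
```python
from plan import *
p,_=now()
plan([(p[0],p[1],.30,p[3]),(.579,.0863,.30,30)])
```

```text
now [ 0.4272 -0.3192  0.1823 29.9586] t 23.2 q [-0.83  0.28  2.05  0.    0.81 -1.36] w 0.0386 F [-0.1  1.4  6.2]
[0, np.float64(-0.0), 0, 0.0, -0.471, 0.0] -> [ 0.427 -0.319  0.3   29.959]
[0, np.float64(-0.0), 0, 0.445, 0.0, 0.367] -> [ 0.478 -0.184  0.3   29.972]
[0, np.float64(-0.0), 0, 0.445, 0.0, 0.367] -> [ 0.528 -0.049  0.3   29.986]
[0, np.float64(-0.0), 0, 0.446, 0.0, 0.367] -> [ 0.579  0.086  0.3   30.   ]
```

Request:
drive_tool(rows=[[0,0,0,0,-0.08,0,1],[0,0,0,0,-0.2,0,1],[0,0,0,0,-0.34,0,1],[0,0,0,0,-0.47,0,1],[0,0,0,0,-0.49,0,1]])

```text
clock: 23.62
tool_pos: [0.4276, -0.3198, 0.3098]
ee_rot: [-1.543, -0.415, 0.406]
contact_force: [1.8, -1.2, 0.1]
grip_width: 0.039
```

Request:
drive_tool(rows=[[0,0,0,0.089,0,0.073,1],[0,0,0,0.178,0,0.147,1],[0,0,0,0.267,0,0.22,1],[0,0,0,0.356,0,0.294,1],[0,0,0,0.445,0,0.367,1]])

```text
clock: 24.03
tool_pos: [0.4768, -0.182, 0.3023]
ee_rot: [-1.532, -0.41, 0.409]
contact_force: [-1.2, -1.1, -1.6]
grip_width: 0.039
```

Request:
drive_tool(rows=[[0,0,0,0.089,0,0.073,1],[0,0,0,0.178,0,0.147,1],[0,0,0,0.267,0,0.22,1],[0,0,0,0.356,0,0.294,1],[0,0,0,0.445,0,0.367,1]])

```text
clock: 24.45
tool_pos: [0.5274, -0.0468, 0.3022]
ee_rot: [-1.532, -0.41, 0.41]
contact_force: [0.4, -0.5, -0.6]
grip_width: 0.0386
```

Request:
drive_tool(rows=[[0,0,0,0.089,0,0.073,1],[0,0,0,0.178,0,0.147,1],[0,0,0,0.267,0,0.22,1],[0,0,0,0.356,0,0.294,1],[0,0,0,0.445,0,0.367,1]])

```text
clock: 24.87
tool_pos: [0.5779, 0.0882, 0.3022]
ee_rot: [-1.532, -0.41, 0.41]
contact_force: [0.1, -0.7, -1.3]
grip_width: 0.0387
```

Request:
drive_tool(rows=[[0,0,0,0,0,0,1],[0,0,0,0,0.08,0,1],[0,0,0,0,0.16,0,1],[0,0,0,0,0.22,0,1],[0,0,0,0,0.26,0,1]])

```text
clock: 25.28
tool_pos: [0.5769, 0.0864, 0.2351]
ee_rot: [-1.531, -0.407, 0.412]
contact_force: [0.3, 1.0, -0.8]
grip_width: 0.0389
```

Request:
drive_tool(rows=[[0,0,0,0,0,0,1],[0,0,0,0,0,0,1],[0,0,0,0,0,0,1],[0,0,0,0,0,0,1],[0,0,0,0,0,0,1]])

```text
clock: 25.7
tool_pos: [0.5784, 0.0866, 0.2386]
ee_rot: [-1.532, -0.412, 0.408]
contact_force: [-0.1, -0.4, -0.3]
grip_width: 0.0384
```

Run:
```python
from plan import *
plan([(.5786,.0863,.219,30)])
```

```text
now [ 0.5784  0.0866  0.2386 29.961 ] t 25.7 q [-0.02  0.28  1.91  0.    0.94 -0.55] w 0.0384 F [-0.1 -0.4 -0.3]
[0, np.float64(-0.0), 0, 0.0, 0.078, -0.002] -> [ 0.579  0.086  0.219 30.   ]
```

Request:
drive_tool(rows=[[0,0,0,0,0.03,-0.002,1],[0,0,0,0,0.06,-0.002,1],[0,0,0,0,0.078,-0.002,1],[0,0,0,0,0.078,-0.002,1],[0,0,0,0,0.078,-0.002,1]])

```text
clock: 26.12
tool_pos: [0.5783, 0.0864, 0.2181]
ee_rot: [-1.531, -0.409, 0.411]
contact_force: [-1.9, 0.6, 5.6]
grip_width: 0.0391
```

Request:
drive_tool(rows=[[0,0,0,0,0,0,-1],[0,0,0,0,0,0,-1],[0,0,0,0,0,0,-1],[0,0,0,0,0,0,-1],[0,0,0,0,0,0,-1]])

```text
clock: 26.53
tool_pos: [0.578, 0.0863, 0.2174]
ee_rot: [-1.531, -0.41, 0.41]
contact_force: [0.3, 1.1, -0.8]
grip_width: 0.0856
```

Request:
drive_tool(rows=[[0,0,0,0,-0.1,0,-1],[0,0,0,0,-0.2,0,-1],[0,0,0,0,-0.36,0,-1],[0,0,0,0,-0.5,0,-1],[0,0,0,0,-0.6,0,-1]])

```text
clock: 26.95
tool_pos: [0.5785, 0.0863, 0.3715]
ee_rot: [-1.533, -0.413, 0.407]
contact_force: [0.7, 0.2, -0.7]
grip_width: 0.0855
```

Run:
```python
from plan import *
shot('wrist','w9.png')
plan([(.5,.45,.4,30),(.43,-.42,.4,30)])
```

```text
now [ 0.5797  0.0864  0.377  29.9796] t 27.0 q [-0.03  0.11  1.83  0.    1.19 -0.55] w 0.0853 F [ 2.3 -0.2  3.4]
[0, np.float64(-0.0), 0, 0.225, -0.046, 0.709] -> [ 0.54   0.268  0.389 29.99 ]
[0, np.float64(-0.0), 0, 0.225, -0.046, 0.709] -> [ 0.5   0.45  0.4  30.  ]
[0, np.float64(-0.0), 0, -0.396, 0.0, -0.575] -> [ 0.486  0.276  0.4   30.   ]
[0, np.float64(-0.0), 0, -0.396, 0.0, -0.575] -> [ 0.472  0.102  0.4   30.   ]
[0, np.float64(-0.0), 0, -0.396, 0.0, -0.575] -> [ 0.458 -0.072  0.4   30.   ]
[0, np.float64(-0.0), 0, -0.396, 0.0, -0.575] -> [ 0.444 -0.246  0.4   30.   ]
[0, np.float64(-0.0), 0, -0.396, 0.0, -0.575] -> [ 0.43 -0.42  0.4  30.  ]
```

View pics/w9.png

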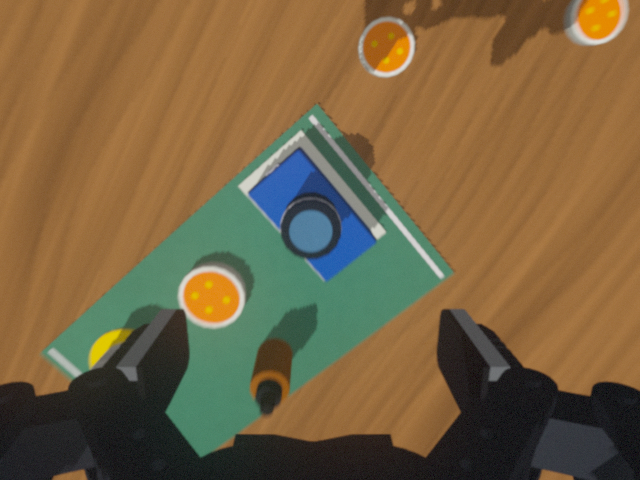

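Loupe at (310,228) sits on the lid, and the dish, bottle and jar are in place. Clearing the arm for a full check.

Request:
drive_tool(rows=[[0,0,0,-0.51,-0.04,-0.48,-1],[0,0,0,-0.51,-0.04,-0.48,-1],[0,0,0,-0.51,-0.04,-0.48,-1],[0,0,0,-0.51,-0.04,-0.48,-1],[0,0,0,-0.51,-0.04,-0.48,-1]])

```text
clock: 27.42
tool_pos: [0.5263, -0.0854, 0.3779]
ee_rot: [-1.534, -0.406, 0.407]
contact_force: [-0.6, 1.1, 1.1]
grip_width: 0.0852
```

Request:
drive_tool(rows=[[0,0,0,-0.51,-0.04,-0.48,-1],[0,0,0,-0.51,-0.04,-0.48,-1],[0,0,0,-0.51,-0.04,-0.48,-1],[0,0,0,-0.51,-0.04,-0.48,-1],[0,0,0,-0.51,-0.04,-0.48,-1]])

```text
clock: 27.83
tool_pos: [0.4757, -0.2533, 0.3881]
ee_rot: [-1.535, -0.406, 0.407]
contact_force: [-0.5, -0.3, 0.2]
grip_width: 0.0853
```

Request:
drive_tool(rows=[[0,0,0,-0.51,-0.04,-0.48,-1],[0,0,0,-0.51,-0.04,-0.48,-1],[0,0,0,-0.51,-0.04,-0.48,-1],[0,0,0,-0.51,-0.04,-0.48,-1],[0,0,0,-0.51,-0.04,-0.48,-1]])

```text
clock: 28.25
tool_pos: [0.425, -0.4209, 0.3979]
ee_rot: [-1.535, -0.406, 0.407]
contact_force: [0.5, -0.2, 0.8]
grip_width: 0.085
```

Run:
```python
from m import *
s=shot('top')
C=dict(box=((113,150,120),(130,255,255),.036),dish=((8,150,190),(20,255,255),.017),jar=((0,190,120),(4,255,255),.064),lens=((98,60,60),(112,200,210),.072),dark=((0,0,0),(179,255,50),.07),terracotta=((0,80,40),(9,190,190),.05))
o=np.array([.5427,-.0168]);a=np.radians(-19.62);X=np.array([np.cos(a),np.sin(a)]);Y=np.array([-X[1],X[0]])
for n,(lo,hi,z) in C.items():
    for c in blobs(s,lo,hi,25):
        m=cv2.moments(c);u=(m['m10']/m['m00'],m['m01']/m['m00'])
        if not(90<u[0]<430 and 160<u[1]<310):continue
        r=cv2.minAreaRect(world(s,c,z)*1000);p=np.array(r[0])/1000;print(n,np.round(u,1),p.round(4),np.round(r[1],1),round(r[2],1),'mat mm',round((p-o)@X*1000,1),round((p-o)@Y*1000,1))
t=shot('side')
i=np.hstack([cv2.resize(s['color'][160:320,90:430,::-1],(800,376))]);j=cv2.resize(t['color'][140:330,220:400,::-1],(600,600))
cv2.imwrite('pics/f1.png',i);cv2.imwrite('pics/f2.png',j)
```

```text
dish [321.6 251.8] [ 0.542  -0.0169] [38.8 40.9] 1.2 mat mm -0.6 -0.3
dish [214.5 239.2] [0.5653 0.215 ] [26.  28.3] 1.2 mat mm -56.5 225.9
dish [172.7 184.3] [0.6833 0.3107] [25.3 26.2] 46.8 mat mm 22.5 355.7
lens [272.  232.3] [0.5741 0.0838] [48.3 48. ] 70.9 mat mm -4.3 105.3
dark [115.2 260.7] [0.5105 0.4107] [34.9 17.3] 61.7 mat mm -173.8 391.9
terracotta [371.1 268.7] [ 0.5065 -0.1212] [46.1 46.1] 0.9 mat mm 1.0 -110.5
terracotta [122.5 265.3] [0.5059 0.4108] [54.  38.8] 11.8 mat mm -178.2 390.4
```

View pics/f1.png

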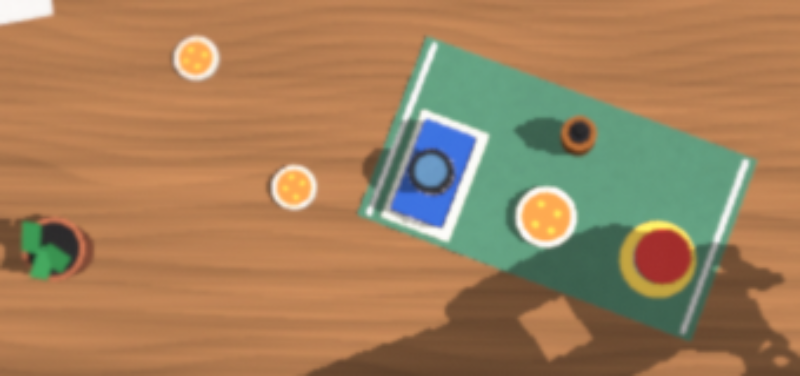

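View pics/f2.png

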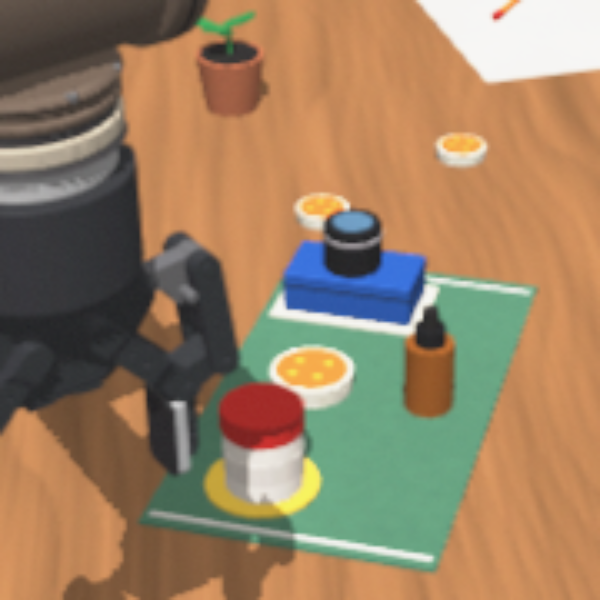

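Run:
```python
from m import *
s=shot('top');o=np.array([.5427,-.0168]);a=np.radians(-19.62);X=np.array([np.cos(a),np.sin(a)]);Y=np.array([-X[1],X[0]])
for n,uv,z in(('loupe',(90+431/2.353,160+172/2.35),.072),('bottle collar',(90+578/2.353,160+131/2.35),.07)):
    p=onz(s,uv,z);print(n,p.round(4),((p-o)@X*1000).round(1),((p-o)@Y*1000).round(1))
h=cv2.cvtColor(s['color'],cv2.COLOR_RGB2HSV);print(h[233,273],h[240,268])
m=cv2.inRange(h,np.array((95,60,100)),np.array((108,170,255)));m[:,:255]=0;m[:,290:]=0;m[:220]=0;m[245:]=0
ys,xs=np.nonzero(m);p=onz(s,(xs.mean(),ys.mean()),.072);print('lens',len(xs),xs.mean(),ys.mean(),p,(p-o)@X*1000,(p-o)@Y*1000)
from cell import telemetry;print(telemetry.observe()['joint_vel'].round(3))
```

```text
loupe [0.5756 0.0842] -2.9 106.2
bottle collar [ 0.6148 -0.0445] 77.3 -1.9
[104 117 198] [113  71  93]
lens 167 272.5149700598802 232.04191616766468 [0.5779982  0.08560784] -1.1377435053785636 108.31451129544837
[ 0.036 -0.022  0.025  0.001  0.003 -0.001]
```

```bash
python3 -c "
from cell import workorder;print(workorder.job_done())"
```

```text
the job is handed in; nothing more can be done
None
```

I set out all five things on the mat, released them and handed the job in at about 28.5 s on the robot's clock. No verdict was reported, so these figures are from my own last checks.

| Thing | Last measurement | Allowed |
|---|---|---|
| Slide box | about 1 mm off the white rectangle's centre, within 0.2° of square | 12 mm, 0.2 rad |
| Jar | about 1 mm off the yellow disc's centre | 12 mm |
| Petri dish | under 1 mm off the midpoint | 15 mm |
| Bottle | about 78 mm behind the dish, 2 mm off the mat's x axis | 65–95 mm, 25 mm |
| Loupe | about 1 mm off the box's centre, on the lid | 10 mm |

In the final side picture everything stands upright, the gripper is clear and the seedling pot looks undisturbed. The robot never went near the pot.

**Checks that failed or disagreed:**
- **Box position:** the final top view gave no usable box measurement because the colour mask merged the box and loupe. The box figures come from the wrist camera just after release, before the loupe went on. The later pictures show the box still in place.
- **Loupe position:** a rougher reading by eye put the loupe about 4 mm off, still within limits.

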